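# Charge a refillable spray can on the sloping filling station

### The job

Recharge the refillable spray can: pick it up and, keeping it in the gripper with its foot squarely on the middle of the station's sloping sprung pad, press the pad fully down without ramming it and hold it there for a good second. Then set the can down upright inside the round steel tray, never letting go of it in the air or on the station, and leave the oil bottle, jar, hammer and hex key undisturbed.

Things in the scene. Friction and masses are not known exactly. Their poses are not given: they have to be found in the camera images.
- can_mid (a point): Refillable spray can, bare aluminium, 130 mm tall, 175 to 325 g, upright on the bench at the start. Point on its axis half-way up, 65 mm above its foot; z along the axis to the top. Straight wall 52 mm diameter up to 90 mm, cone to 102 mm, black cap 34 mm diameter to 130 mm. Foot: flat ring, 44 mm inside diameter, round a recess 8 mm deep. Grip the wall 75 to 85 mm above the foot.
- pad_top (a point): Middle of the upper face of the station's sprung pad, a steel disc of 72 mm diameter with a brass nozzle (12 mm diameter, 4 mm high) in its centre that enters the can's recess. Moves with the pad, along -z. z is the outward normal, leaning 30 degrees from vertical to the station's front (facing the robot); y is level. 110 mm above the bench at rest. The pad stands 14 mm clear of the housing.
- pad (a joint): Travel of the sprung pad into the station along its own -z axis, in m: 0 up, 0.014 fully down against its stop. The spring takes about 4 N to start and 12 N at the bottom; it comes back up by itself.
- station: Filling station, a blue and grey wedge-shaped housing, 180 x 140 mm, fixed to the bench, 110 mm high behind the pad. Origin in the middle of its underside, directly below the middle of the raised pad; x to its rear (away from the robot), y to its left, z up.
- tray_in (a point): Middle of the inner floor of the round steel tray, fixed to the bench: 130 mm outside and 122 mm inside diameter, rim 12 mm above the bench, floor 4 mm above the bench. z up.
- oil_bottle: Bystander: white plastic oil bottle with black cap, 54 mm diameter, 185 mm tall, standing loose. Origin in the middle of its underside.
- jar: Bystander: squat glass jar with a steel cap, 70 mm diameter, 85 mm tall, standing loose. Origin in the middle of its underside.
- hammer: Bystander: hammer, 260 mm long, head 80 mm across, 26 mm thick, lying flat on the bench towards the far side. Origin half-way along on its underside; x runs along the handle to the head.
- hexkey: Bystander: dark steel hex key lying flat, long leg 130 mm along its x from the origin at the bend, short leg 45 mm along its y, 8 mm thick.

How it is judged:
On the way:
1. the held can, square (within 10 degrees) and within 12 mm of the middle of the pad, has the pad fully down (within 2.5 mm of its stop) for 0.8 s (value of joint pad above 0.0115 m and contact force between can and pad above 2 N and contact force between the fingers and can above 1 N and angle between the z axis of can_mid and the z axis of pad_top, either way round below 0.175 rad and z of can_mid in the frame of pad_top above 0.05 m and x of can_mid in the frame of pad_top between -0.012 and 0.012 m and y of can_mid in the frame of pad_top between -0.012 and 0.012 m), for 0.8 s.
At the end, for the whole second after the job is handed in: The can stands upright (within 4.5 degrees) and still on the floor of the tray, wholly inside its rim (axis within 37 mm of the middle, foot within 4 mm of the floor), and the pad is back up (within 3 mm) (horizontal distance between can_mid and tray_in below 0.037 m and z of can_mid in the frame of tray_in between 0.06 and 0.069 m and angle between can_mid's own z axis and vertical below 0.08 rad and linear speed of can below 0.02 m/s and value of joint pad below 0.003 m); the robot touches nothing.
It fails at once if the can is let go while its middle is more than 25 mm higher than when it stands on the bench (in the air or on the station) (contact force between the fingers and can below 0.05 N and height (world z) of can_mid above 0.09 m).
It fails at once if the can is rammed on the pad with more than 80 N (contact force between can and pad above 80 N).
It fails at once if the oil bottle, jar, hammer or hex key is moved more than 25 mm (distance of any of oil_bottle, jar, hammer, hexkey from where it was at the start of the episode above 0.025 m).
It also fails if it takes over 64 s, if anything falls off the work surface, if the arm or the gripper's body presses on something with over 40 N, if the wrist force passes 120 N, or if a joint passes its speed limit or range.

### The arm

A 6-joint arm with a two-finger parallel gripper is mounted at the origin on the work surface. World frame = base frame: x ahead of the robot, y to its left, z up, the work surface at z = 0. Lengths are in m, angles in rad, forces in N, time in s.
With the tool pointing down it reaches from about 0.375 to 0.925 m from the base axis. Payload 5.7 kg.
Tool frame: the origin (TCP) lies at the very end of the fingers, on their centre line; the grasp point (between the pads) lies 19 mm behind it (robot.tcp_to_grasp is the distance from the TCP to the grasp point, in m); x points along the fingers, y is the direction in which the jaws open and shut, and the axes are right-handed (so a half turn about x gives the same grasp; the last joint's range is limited). The gripper opens to 88 mm and grips with 3 to 60 N. Pads are 20 mm wide; open, the fingers measure 115 mm over their backs; the gripper's body (75 mm by 178 mm) begins 61 mm behind the grasp point.
Start: joints at [-1.389, 0.359, 1.51, -0, 1.272, -0.115], TCP at [0.175, -0.574, 0.223] pointing down, gripper open.
Joint ranges: [-2.97, 2.97], [-1.01, 2.36], [0.21, 2.38], [-0.96, 4.11], [0.2, 2.71], [-2.98, 2.98]. Speed limits (rad/s): [2.39, 2.39, 3.14, 3.14, 3.14, 3.14].

### API

Orientations are given as a unit quaternion [x, y, z, w].
In Python, from cell import robot, optics gives the robot as it stands. The module is installed in compiled form; this text tells all that it offers.
- The arm moves only by the tool step_arm, never from a script. Its argument "steps" is a list that holds one entry, the list of rows, each a list of 6 numbers: the shift along the tool's x, y, z scaled (see below), then the turn, a rotation vector about the tool's x, y, z scaled (see below). In form: [[[x, y, z, rx, ry, rz], ...]]. A call has 1 to 12 rows; each row is the pose to reach, as a shift and turn from the pose measured when the call began, along the tool's axes at that moment; what a row does not reach only later rows make up. The controller multiplies each number of a shift by 20 cm and each number of a turn by 2 rad. A row lasts 1/10 s, in which the tool goes at most 50 mm and 8.59 degrees, less where a joint would pass 70% of its speed; a pose out of reach is approached as far as the arm can. A call with a number of a shift or a turn outside -1 to 1 is refused whole. A call with a gripper value outside its range is refused whole. "jaw" is the opening, from 0 (shut) to 1 (fully open), set as the call begins (left out, the last holds). The fingers move at their own pace and stop on an object; "grip_force" is the grip in N (left out, the last holds). Time passes only in rows, so rows that repeat a pose let the fingers close. It gives the time, the measured TCP pose, the force and the opening at its end, in the units of the state.
- robot.observe(): the state, without advancing time (a new reading comes with each control period).
- optics.capture(name): name is "scene" or "top" or "wrist"; returns the picture (480x640x3 uint8, blue, green, red); there is no depth.
- optics.get_calibration(name): a dict with "vertical_fov" (degrees; the focal length in pixels is half the picture's height over the tangent of half this angle, whatever the lens; pixels are square), "cx", "cy" (the principal point, pixels), "k1" (the pictures are not rectified: a ray, as slopes to the right and down, at radius r is drawn at 1 + k1 r^2 times it, then the intrinsics apply), "rvec" (rotation vector, rad) and "tvec" (3), from world to camera coordinates, as OpenCV has them; the wrist camera has in their place "tool_from_camera" (4x4, takes a point from camera to tool coordinates, whose origin is the TCP and whose axes are the tool frame's). Camera axes: x right, y down, z forward; pixel columns grow to the right and rows downward; lengths in m; the calibration is good to about 2 mm. A picture is of the moment at which its call begins: read the wrist's pose just before it. get_calibration takes no time and is no camera call.
- robot.close_job(): hands the job in, once; it reports no verdict.
The state is a dict: "clock": time; "q": joint angles; "joint_vel": joint speeds; "joint_efforts": joint torques, N m; "eef_pos": TCP position; "ee_rot": TCP orientation; "ft_force": force on the tool from outside, world axes, zero at the start; "moment": the same for the moment, N m; "width": opening from 0.0 (shut) to 1.0 (fully open).
Only numpy, scipy, OpenCV 4.12 (cv2) and the standard library are available. Lean on these libraries where they do the work, as an engineer would, in place of code of your own. Each camera call takes 0.05 s, during which the arm holds its last target. There are 200 camera calls.

## Working session

There is one attempt and no reset: what is moved stays moved. The work goes in short steps, Python scripts to look and compute and a tool call to move; the robot and the scene stay as the last step left them, time stands still between calls to the robot, and variables do not carry over. Pictures are saved under pics/ and viewed, about 8 in all and at most 12, crops included, and the job is handed in when it is done.

Besides the shell and the picture viewer there is one more tool, called after "Emit:" as name([rows], argument=value, ...), one row to a line, values as JSON. step_arm: Moves the arm, as the interface text tells. Shifts and turns lie within -1 to 1; 1 stands for 20 cm of shift or 2 rad of turn. Its arguments: {"type":"object","properties":{"steps":{"type":"array"},"jaw":{"type":"number"},"grip_force":{"type":"number"}},"required":["steps"]}

```bash
mkdir -p pics; cat > h.py <<'E'
import numpy as np, cv2
from scipy.spatial.transform import Rotation as R
from cell import robot, optics
def cam(name):
    c=optics.get_calibration(name)
    if 'rvec' in c:
        Rm=cv2.Rodrigues(np.array(c['rvec'],float))[0]; t=np.array(c['tvec'],float).ravel()
        return c,Rm.T,-Rm.T@t
    s=robot.observe(); T=np.array(c['tool_from_camera']); Q=R.from_quat(s['ee_rot']).as_matrix()
    return c,Q@T[:3,:3],Q@T[:3,3]+np.array(s['eef_pos'])
def ray(C,u,v):
    c,Rw,o=C; f=240/np.tan(np.radians(c['vertical_fov'])/2)
    d=np.array([(u-c['cx'])/f,(v-c['cy'])/f]); rd=np.hypot(*d); r=rd
    for _ in range(30): r=rd/(1+c['k1']*r*r)
    d=d*(r/rd if rd>0 else 1)
    return o,Rw@np.array([d[0],d[1],1])
def onz(C,u,v,z):
    o,d=ray(C,u,v); return o+d*(z-o[2])/d[2]
def proj(C,p):
    c,Rw,o=C; f=240/np.tan(np.radians(c['vertical_fov'])/2)
    q=Rw.T@(np.array(p)-o); q=q[:2]/q[2]; k=1+c['k1']*(q@q); return q*k*f+[c['cx'],c['cy']]
def two(C1,a,C2,b):
    o1,d1=ray(C1,*a);o2,d2=ray(C2,*b)
    s=np.linalg.lstsq(np.c_[d1,-d2],o2-o1,rcond=None)[0]
    p,q=o1+s[0]*d1,o2+s[1]*d2; return (p+q)/2,np.linalg.norm(p-q)
E
python3 - <<'E'
from h import *
for n in ('scene','top'):
    cv2.imwrite(f'pics/{n}1.png',optics.capture(n)); C=cam(n); print(n,C[2],C[0]['vertical_fov'],C[0]['k1'])
print(robot.observe())
E
```

```text
scene [ 0.91969909 -0.4213044   0.89641234] 51.433336099624064 -0.12769677979408753
top [0.36369407 0.00545369 0.97333736] 49.8798430811812 -0.10428221013670974
{'clock': 0.1, 'q': array([-1.38911082e+00,  3.59424603e-01,  1.51127824e+00, -3.38456990e-05,
        1.27253439e+00, -1.15103156e-01]), 'joint_vel': array([-0.00022569, -0.00074887, -0.00446538,  0.00109114, -0.00057204,
        0.00065893]), 'joint_efforts': array([-8.53441834e-04, -5.16363466e+01, -2.71400946e+01,  6.75655925e-02,
        2.76562048e-02, -2.04323044e-05]), 'eef_pos': array([ 0.17533828, -0.57316966,  0.22191615]), 'ee_rot': array([-0.69930396, -0.10513015,  0.69936553, -0.10396866]), 'ft_force': array([-0.05365539, -1.11334689, -0.36670709]), 'moment': array([-0.0447701 ,  0.01918402, -0.0069826 ]), 'width': 1.0002796750686482}
```

View pics/scene1.png

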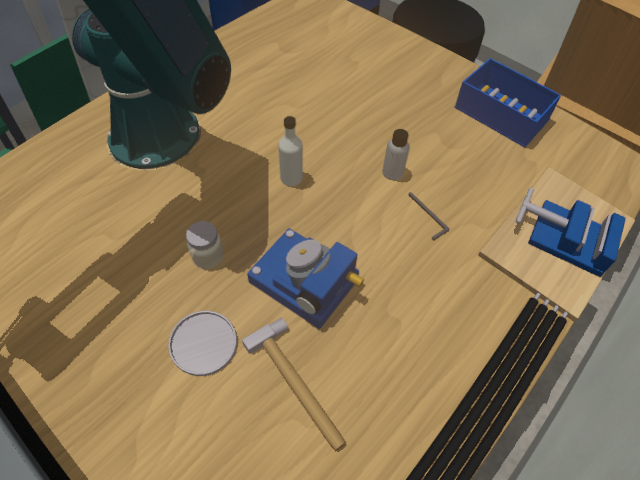

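View pics/top1.png

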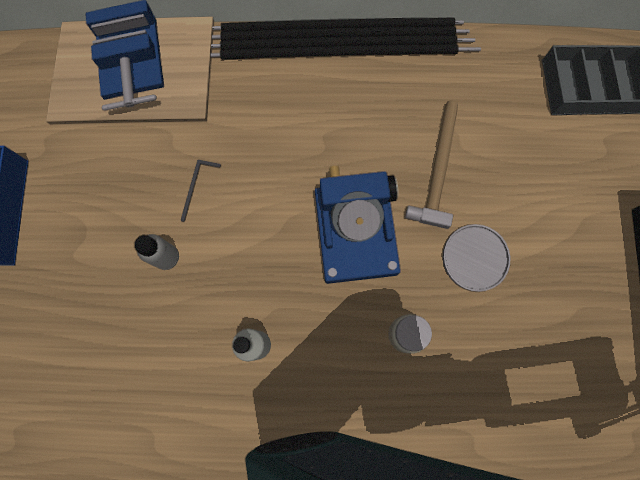

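The scene view shows the can at (397,155), the pad at about (304,253), the tray at (203,343), the jar at (205,245) and the bottle at (290,155). The top view shows the can cap at (147,245), the nozzle at (359,221), the tray at (476,258) and the station's front screws at (332,272) and (393,266). The scene camera looks back towards the robot.

```bash
python3 - <<'E'
from h import *
S,T=cam('scene'),cam('top'); si,ti=cv2.imread('pics/scene1.png'),cv2.imread('pics/top1.png')
def blob(im,box,f,show=''):
    x0,y0,x1,y1=box; c=im[y0:y1,x0:x1]; h=cv2.cvtColor(c,cv2.COLOR_BGR2HSV).astype(int); m=f(h[...,0],h[...,1],h[...,2]).astype(np.uint8)
    n,l,st,ce=cv2.connectedComponentsWithStats(m); k=1+np.argmax(st[1:,4]); 
    cn=max(cv2.findContours((l==k).astype(np.uint8),0,1)[0],key=len)
    e=cv2.fitEllipse(cn) if len(cn)>5 else None
    print(show,'c',ce[k]+[x0,y0],'A',st[k,4],'ell',None if e is None else (np.array(e[0])+[x0,y0],e[1],e[2])); return ce[k]+[x0,y0],(np.array(e[0])+[x0,y0] if e else None)
dark=lambda h,s,v:v<60
ct,_=blob(ti,(125,225,185,275),dark,'cap top'); cs,_=blob(si,(380,120,415,155),dark,'cap scene')
br=lambda h,s,v:(s>90)&(h>5)&(h<30)
nt,_=blob(ti,(345,207,373,235),br,'noz top'); ns,_=blob(si,(290,240,318,265),br,'noz scene')
gr=lambda h,s,v:(s<50)&(v>90)
tt,te=blob(ti,(440,222,515,295),gr,'tray top'); ts,tse=blob(si,(165,308,242,378),gr,'tray sc')
w1,_=blob(ti,(324,264,341,281),gr,'screw1'); w2,_=blob(ti,(385,258,399,274),gr,'screw2')
v1,_=blob(si,(248,262,266,278),gr,'s1 sc'); v2,_=blob(si,(284,228,297,242),gr,'s2 sc')
print('cap 2view',two(T,ct,S,cs),onz(T,*ct,.13)); print('noz',two(T,nt,S,ns),onz(T,*nt,.112),onz(S,*ns,.112))
print('tray',onz(T,*te,.012),onz(S,*tse,.012))
for a,b in ((w1,v2),(w2,v1),(w1,v1),(w2,v2)): print('screw',two(T,a,S,b))
print('jar',onz(T,411,333,.085),'bottle',onz(T,241,345,.185),onz(S,290,121,.185))
print('hex',[onz(T,*p,.004).round(3) for p in((201,161),(183,219),(220,166))],'ham',[onz(T,*p,.02).round(3) for p in((452,103),(429,217))])
E
```

```text
cap top c [145.60263158 245.25789474] A 380 ell (array([145.60103035, 245.24846649]), (19.73279571533203, 22.61009407043457), 119.41999053955078)Traceback (most recent call last):
  File "<stdin>", line 10, in <module>
  File "<stdin>", line 5, in blob
    return _wrapfunc(a, 'argmax', axis=axis, out=out, **kwds)
    return bound(*args, **kwds)
ValueError: attempt to get argmax of an empty sequence
```

```bash
cat > m.py <<'E'
from h import *
def blob(im,box,f,show=''):
    x0,y0,x1,y1=box; c=im[y0:y1,x0:x1]; h=cv2.cvtColor(c,cv2.COLOR_BGR2HSV).astype(int); m=f(h[...,0],h[...,1],h[...,2]).astype(np.uint8)
    n,l,st,ce=cv2.connectedComponentsWithStats(m)
    if n<2: print(show,'none'); return np.array([np.nan]*2),np.array([np.nan]*2)
    k=1+np.argmax(st[1:,4]); cn=max(cv2.findContours((l==k).astype(np.uint8),0,1)[0],key=len)
    e=cv2.fitEllipse(cn) if len(cn)>5 else (ce[k],0,0)
    c,e0=ce[k]+[x0,y0],np.array(e[0])+[x0,y0]
    print(show,c.round(1),'A',st[k,4],'ell',e0.round(1),np.round(e[1],1),round(e[2])); return c,e0
gr=lambda h,s,v:(s<50)&(v>90)
br=lambda h,s,v:(s>90)&(h>5)&(h<30)
E
python3 - <<'E'
from m import *
S,T=cam('scene'),cam('top'); si,ti=cv2.imread('pics/scene1.png'),cv2.imread('pics/top1.png')
ct,_=blob(ti,(125,225,185,275),lambda h,s,v:v<60,'cap top'); cs,_=blob(si,(388,122,412,150),lambda h,s,v:v<85,'cap scene')
nt,_=blob(ti,(345,207,373,235),br,'noz top'); ns,_=blob(si,(290,240,318,265),br,'noz scene')
tt,te=blob(ti,(440,222,515,295),gr,'tray top'); ts,tse=blob(si,(165,308,242,378),gr,'tray sc')
w1,_=blob(ti,(324,264,341,281),gr,'screw1'); w2,_=blob(ti,(385,258,399,274),gr,'screw2')
v1,_=blob(si,(248,262,266,278),gr,'s1 sc'); v2,_=blob(si,(284,228,297,242),gr,'s2 sc')
print('cap 2view',two(T,ct,S,cs),onz(T,*ct,.13)); print('noz',two(T,nt,S,ns),onz(T,*nt,.112),onz(S,*ns,.112))
print('tray',onz(T,*te,.012),onz(S,*tse,.012))
for a,b in ((w1,v2),(w2,v1),(w1,v1),(w2,v2)): print('screw',two(T,a,S,b))
print('jar',onz(T,411,333,.085),'bottle',onz(T,241,345,.185),onz(S,290,121,.185))
print('hex',[onz(T,*p,.004).round(3) for p in((201,161),(183,219),(220,166))],'ham',[onz(T,*p,.02).round(3) for p in((452,103),(429,217))])
E
```

```text
cap top [145.6 245.3] A 380 ell [145.6 245.2] [19.7 22.6] 119
cap scene [399.6 137.7] A 225 ell [399.6 137.7] [14.6 17.8] 12
noz top [359.2 220.5] A 36 ell [359.1 220.5] [5.5 6.4] 90
noz scene [302.6 251.1] A 25 ell [302.6 251.1] [4.3 5.4] 82
tray top [475.8 257.5] A 3391 ell [476.6 257.3] [64.1 67.8] 141
tray sc [202.4 342.7] A 3456 ell [202.3 342.7] [62.6 68.8] 62
screw1 [332.  271.9] A 65 ell [332.  271.9] [8.3 8.3] 90
screw2 [392.  264.9] A 66 ell [392.  264.9] [8.1 8.6] 105
s1 sc [255.7 270. ] A 60 ell [255.2 269.9] [ 7.5 10.2] 109
s2 sc [289.3 232.7] A 56 ell [289.1 232.5] [8.1 8.4] 108
cap 2view (array([0.52797586, 0.31511081, 0.11490676]), np.float64(0.0006574484904971264)) [0.52530298 0.30993942 0.13      ]
noz (array([ 0.57319047, -0.05172672,  0.11194718]), np.float64(0.0006325750079057066)) [ 0.57337923 -0.05147747  0.112     ] [ 0.57303334 -0.05201392  0.112     ]
tray [ 0.52647862 -0.28124111  0.012     ] [ 0.5305571  -0.28527555  0.012     ]
screw (array([ 0.4930948 , -0.00611594,  0.04623128]), np.float64(0.001197364458077772))
screw (array([ 0.50617684, -0.11556495,  0.0447769 ]), np.float64(0.0019008955940294297))
screw (array([ 0.48324847, -0.04495676, -0.04496939]), np.float64(0.08903010503123374))
screw (array([ 0.51596505, -0.07740435,  0.13929351]), np.float64(0.06923127076887226))
jar [ 0.38348803 -0.13967565  0.085     ] bottle [0.36237488 0.13291539 0.185     ] [0.36673486 0.13107536 0.185     ]
hex [array([0.722, 0.256, 0.004]), array([0.602, 0.285, 0.004]), array([0.711, 0.217, 0.004])] ham [array([ 0.841, -0.249,  0.02 ]), array([ 0.603, -0.191,  0.02 ])]
```

```bash
cat >> h.py <<'E'
def down(phi,tilt=0,psi=0):  # tool x down (or along -n), tool y level at heading phi
    x=np.array([0,0,-1.]); y=np.array([np.cos(phi),np.sin(phi),0])
    return R.from_matrix(np.c_[x,y,np.cross(x,y)])
def go(p,rot,s=None):
    s=s or robot.observe(); Q=R.from_quat(s['ee_rot'])
    d=Q.inv().apply(np.array(p)-s['eef_pos'])/.2; r=(Q.inv()*rot).as_rotvec()/2
    print('->',np.round(p,3),np.r_[d,r].round(4).tolist())
E
python3 - <<'E'
from h import *
s=robot.observe(); print(R.from_quat(s['ee_rot']).as_matrix().round(3))
for w in ((.30,-.42,.30),(.45,-.25,.30)): go(w,down(0))
for phi in(0,np.pi/2,np.pi,-np.pi/2):go((.3,-.42,.3),down(phi))
E
```

```text
[[-0.     0.292 -0.956]
 [ 0.002 -0.956 -0.292]
 [-1.    -0.002 -0.   ]]
-> [ 0.3  -0.42  0.3 ] [-0.3894, -0.5507, -0.8201, -0.637, -0.0006, 0.0007]
-> [ 0.45 -0.25  0.3 ] [-0.3883, -1.1442, -1.7859, -0.637, -0.0006, 0.0007]
-> [ 0.3  -0.42  0.3 ] [-0.3894, -0.5507, -0.8201, -0.637, -0.0006, 0.0007]
-> [ 0.3  -0.42  0.3 ] [-0.3894, -0.5507, -0.8201, -1.4224, -0.0012, 0.0001]
-> [ 0.3  -0.42  0.3 ] [-0.3894, -0.5507, -0.8201, 0.9338, 0.0007, 0.0006]
-> [ 0.3  -0.42  0.3 ] [-0.3894, -0.5507, -0.8201, 0.1484, 0.0, 0.0008]
```

Emit:
step_arm([
  [[-0.4,-0.55,-0.82,0.09,0,0],[-0.4,-0.55,-0.82,0.09,0,0],[-0.4,-0.55,-0.82,0.09,0,0],[-0.4,-0.55,-0.82,0.09,0,0],[-0.4,-0.55,-0.82,0.09,0,0],[-0.4,-0.55,-0.82,0.09,0,0],[-0.4,-0.55,-0.82,0.09,0,0]],
], jaw=1)

```text
clock: 0.8
eef_pos: [0.2995, -0.4207, 0.3015]
ee_rot: [-0.705, -0.042, 0.706, -0.041]
ft_force: [-0.0, -0.7, 0.7]
width: 1.001
```

```bash
python3 - <<'E'
from h import *
D=down(np.radians(-83.1))
for w in ((.48,-.24,.30),(.45,-.25,.30)): go(w,D)
E
```

```text
-> [ 0.48 -0.24  0.3 ] [0.0078, -0.7915, -1.0021, -0.0016, 0.0005, 0.0008]
-> [ 0.45 -0.25  0.3 ] [0.0079, -0.7594, -0.8472, -0.0016, 0.0005, 0.0008]
```

Emit:
step_arm([
  [[0,-0.79,-1,0,0,0],[0,-0.79,-1,0,0,0],[0,-0.79,-1,0,0,0],[0,-0.79,-1,0,0,0],[0,-0.79,-1,0,0,0],[0,-0.79,-1,0,0,0]],
])

```text
clock: 1.4
eef_pos: [0.4821, -0.2382, 0.3001]
ee_rot: [-0.705, -0.044, 0.706, -0.041]
ft_force: [0.5, -0.5, 0.7]
width: 0.999
```

Emit:
step_arm([
  [[0,-1,0,0,0,0],[0,-1,0,0,0,0],[0,-1,0,0,0,0],[0,-1,0,0,0,0],[0,-1,0,0,0,0]],
])

```text
clock: 1.9
eef_pos: [0.4563, -0.0367, 0.2999]
ee_rot: [-0.704, -0.046, 0.707, -0.041]
ft_force: [-0.2, -0.5, 0.4]
width: 1.001
```

Emit:
step_arm([
  [[0,-1,0,0,0,0],[0,-1,0,0,0,0],[0,-1,0,0,0,0],[0,-1,0,0,0,0],[0,-1,0,0,0,0]],
])

```text
clock: 2.4
eef_pos: [0.4317, 0.1644, 0.3004]
ee_rot: [-0.704, -0.047, 0.707, -0.042]
ft_force: [0.5, -0.9, -0.3]
width: 1.001
```

```bash
python3 - <<'E'
from h import *
D=down(np.radians(-83.1))
go((.527,.312,.25),D)
C=cam('wrist'); im=optics.capture('wrist'); cv2.imwrite('pics/w1.png',im)
print(C[2],C[1][:,2],'can cap proj',proj(C,(.527,.312,.13)),'noz',proj(C,(.573,-.052,.112)))
E
```

```text
-> [0.527 0.312 0.25 ] [0.2544, -0.67, -0.5672, 0.0031, 0.0023, 0.0037]
[0.4986163  0.17197346 0.46144086] [-0.24933739 -0.02489885 -0.96809654] can cap proj [157.20488169  83.9823272 ] noz [598.54091949  86.44140864]
```

View pics/w1.png

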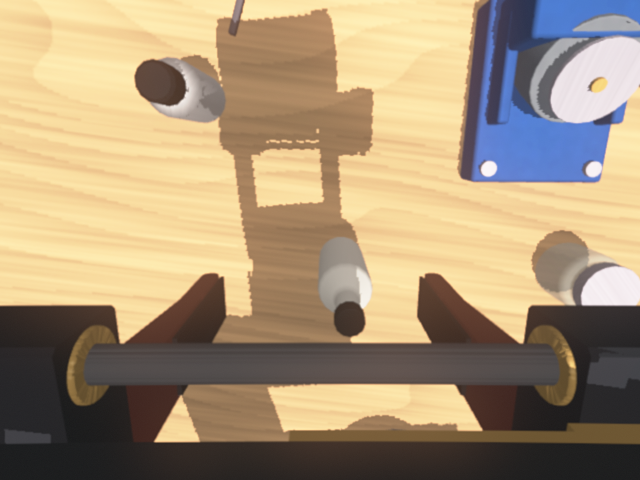

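The wrist view shows the can cap at about (160,82) and the nozzle at (598,85). Both are within 3 px of what the fixed cameras predicted.

```bash
python3 - <<'E'
from m import *
C=cam('wrist'); im=cv2.imread('pics/w1.png')
c,e=blob(im,(130,55,190,110),lambda h,s,v:v<90,'cap'); print(onz(C,*e,.129))
c,e=blob(im,(585,70,615,100),br,'noz'); print(onz(C,*c,.113))
a,_=blob(im,(478,158,500,180),gr,'s1');b,_=blob(im,(582,158,604,180),gr,'s2'); A,B=onz(C,*a,.046),onz(C,*b,.046); print(A,B,np.degrees(np.arctan2(B[1]-A[1],B[0]-A[0]))+90)
E
```

```text
cap [172.8  87.7] A 597 ell [162.2  84.3] [35.8 45.7] 114
[0.52788295 0.30600526 0.129     ]
noz [598.2  84.4] A 181 ell [598.2  84.4] [11.8 17.3] 56
[ 0.57469468 -0.05316381  0.113     ]
s1 [487.8 168.2] A 222 ell [487.8 168.2] [15.1 16.8] 76
s2 [592.4 168.6] A 254 ell [592.4 168.6] [15.2 19.6] 84
[ 0.4951564  -0.00720171  0.046     ] [ 0.50815537 -0.11606726  0.046     ] 6.809102997038508
```

Emit:
step_arm([
  [[0.1,-0.67,-0.57,0,0,0],[0.1,-0.67,-0.57,0,0,0],[0.1,-0.67,-0.57,0,0,0],[0.1,-0.67,-0.57,0,0,0],[0.1,-0.67,-0.57,0,0,0],[0.1,-0.67,-0.57,0,0,0]],
])

```text
clock: 3.05
eef_pos: [0.5294, 0.3071, 0.2793]
ee_rot: [-0.703, -0.045, 0.708, -0.043]
ft_force: [-0.3, -0.3, 0.1]
width: 0.997
```

```bash
python3 - <<'E'
from h import *
D=down(np.radians(-83.1))
for p in((.527,.312,.2),(.527,.312,.061)):go(p,D)
C=cam('wrist'); im=optics.capture('wrist'); cv2.imwrite('pics/w2.png',im)
print(proj(C,(.527,.312,.13)))
E
```

```text
-> [0.527 0.312 0.2  ] [0.3968, -0.0245, 0.0062, 0.0018, 0.0033, 0.0019]
-> [0.527 0.312 0.061] [1.0918, -0.0218, 0.0016, 0.0018, 0.0033, 0.0019]
[315.81164617 228.29865974]
```

View pics/w2.png

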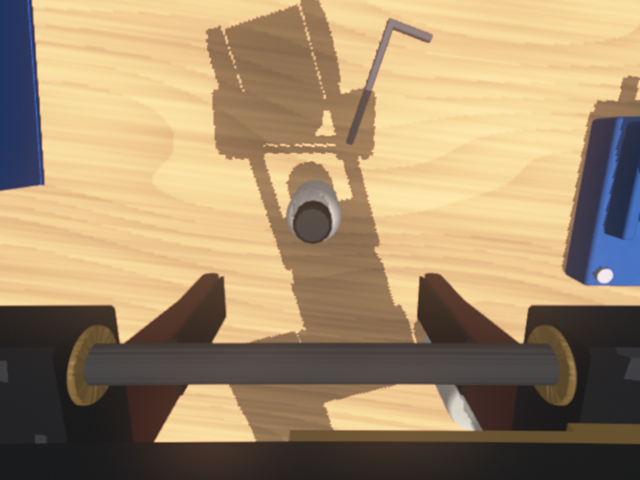

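The close view shows the cap top at about (312,222), against a prediction of (316,228), which is a few mm off.

```bash
python3 - <<'E'
from m import *
C=cam('wrist'); im=cv2.imread('pics/w2.png')
c,e=blob(im,(290,195,335,250),lambda h,s,v:v<100,'cap'); P=onz(C,*c,.13);print(P,onz(C,*e,.13))
D=down(np.radians(-83.1)); p=[P[0],P[1]]
for z in(.14,.061):go(p+[z],D)
E
```

```text
cap [312.1 222. ] A 1297 ell [312. 222.] [37.5 42.1] 6
[0.53134799 0.31572218 0.13      ] [0.53133532 0.31574139 0.13      ]
-> [0.531 0.316 0.14 ] [0.6994, -0.039, -0.0222, 0.0016, 0.0031, 0.0021]
-> [0.531 0.316 0.061] [1.0944, -0.0373, -0.0247, 0.0016, 0.0031, 0.0021]
```

Emit:
step_arm([
  [[0.2,-0.037,-0.02,0.0016,0.003,0.002],[0.4,-0.037,-0.02,0.0016,0.003,0.002],[0.6,-0.037,-0.02,0.0016,0.003,0.002],[0.7,-0.037,-0.02,0.0016,0.003,0.002],[0.7,-0.037,-0.02,0.0016,0.003,0.002]],
])

```text
clock: 3.6
eef_pos: [0.5284, 0.3119, 0.1371]
ee_rot: [-0.704, -0.041, 0.708, -0.043]
ft_force: [-0.5, -0.9, -0.0]
width: 0.999
```

```bash
python3 - <<'E'
from h import *
go((.5305,.3155,.061),down(np.radians(-83.1)))
E
```

```text
-> [0.53  0.316 0.061] [0.3803, -0.0177, -0.0149, -0.0008, 0.0033, -0.0012]
```

Emit:
step_arm([
  [[0.1,-0.018,-0.012,0,0.003,0],[0.2,-0.018,-0.012,0,0.003,0],[0.3,-0.018,-0.012,0,0.003,0],[0.38,-0.018,-0.012,0,0.003,0],[0.38,-0.018,-0.012,0,0.003,0],[0.38,-0.018,-0.012,0,0.003,0]],
])

```text
clock: 4.2
eef_pos: [0.531, 0.315, 0.0627]
ee_rot: [0.706, 0.041, -0.705, 0.042]
ft_force: [0.4, 0.2, -0.5]
width: 1.0
```

Emit:
step_arm([
  [[0,0,0,0,0,0],[0,0,0,0,0,0],[0,0,0,0,0,0],[0,0,0,0,0,0],[0,0,0,0,0,0],[0,0,0,0,0,0],[0,0,0,0,0,0],[0,0,0,0,0,0]],
], jaw=0, grip_force=45)

```text
clock: 5.0
eef_pos: [0.531, 0.3151, 0.0629]
ee_rot: [0.706, 0.041, -0.705, 0.042]
ft_force: [-0.3, 0.1, 2.6]
width: 0.582
```

```bash
python3 - <<'E'
from h import *
s=robot.observe(); print({k:np.round(s[k],3) for k in('eef_pos','ft_force','moment','width','q')}); print(R.from_quat(s['ee_rot']).as_matrix().round(4))
E
```

```text
{'eef_pos': array([0.531, 0.315, 0.063]), 'ft_force': array([-0.266,  0.107,  2.628]), 'moment': array([-0.022,  0.097, -0.022]), 'width': np.float64(0.582), 'q': array([ 0.425,  0.557,  1.626, -0.003,  0.958,  1.88 ])}
[[ 0.0015  0.1176 -0.9931]
 [-0.0017 -0.9931 -0.1176]
 [-1.      0.0019 -0.0013]]
```

Emit:
step_arm([
  [[-0.1,0,0,0,0,0],[-0.25,0,0,0,0,0],[-0.4,0,0,0,0,0],[-0.55,0,0,0,0,0],[-0.7,0,0,0,0,0],[-0.85,0,0,0,0,0],[-1,0,0,0,0,0],[-1,0,0,0,0,0]],
])

```text
clock: 5.8
eef_pos: [0.5329, 0.3165, 0.2669]
ee_rot: [0.709, 0.042, -0.703, 0.041]
ft_force: [1.5, 0.7, -2.2]
width: 0.585
```

```bash
cat >> h.py <<'E'
psi=np.radians(6.85); th=np.radians(30)
N=np.array([-np.sin(th)*np.cos(psi),-np.sin(th)*np.sin(psi),np.cos(th)])
P=np.array([.5755,-.0522,.110])
_y=np.array([np.sin(psi),-np.cos(psi),0]); TILT=R.from_matrix(np.c_[-N,_y,np.cross(-N,_y)]); D=down(np.arctan2(_y[1],_y[0]))
E
python3 - <<'E'
from h import *
for d in(.14,.113,.063):
  go(P+N*d,TILT); go(P+N*d,D)
s=robot.observe(); print(s['ft_force'],s['width'])
E
```

```text
-> [ 0.506 -0.061  0.231] [0.1747, 1.8562, 0.3572, -0.0008, 0.2576, -0.0001]
-> [ 0.506 -0.061  0.231] [0.1747, 1.8562, 0.3572, -0.0008, -0.0042, 0.0001]
-> [ 0.519 -0.059  0.208] [0.2922, 1.8561, 0.2907, -0.0008, 0.2576, -0.0001]
-> [ 0.519 -0.059  0.208] [0.2922, 1.8561, 0.2907, -0.0008, -0.0042, 0.0001]
-> [ 0.544 -0.056  0.165] [0.5097, 1.856, 0.1675, -0.0008, 0.2576, -0.0001]
-> [ 0.544 -0.056  0.165] [0.5097, 1.856, 0.1675, -0.0008, -0.0042, 0.0001]
[ 1.48634863  0.71125558 -2.1558713 ] 0.5850404810688327
```

Width 0.585 is 51.5 mm, so the can is held. Its weight shows as about 2.2 N.

Emit:
step_arm([
  [[0,0.15,0.05,0,0,0],[0,0.3,0.1,0,0,0],[0,0.45,0.15,0,0,0],[0,0.6,0.2,0,0,0],[0,0.75,0.25,0,0,0],[0,0.9,0.3,0,0,0],[0,1,0.36,0,0,0],[0,1,0.36,0,0,0]],
])

```text
clock: 6.6
eef_pos: [0.4825, 0.1071, 0.2642]
ee_rot: [0.707, 0.041, -0.705, 0.041]
ft_force: [0.6, 0.8, -2.1]
width: 0.585
```

Emit:
step_arm([
  [[0,0.15,0,0,0.03,0],[0,0.3,0,0,0.06,0],[0,0.4,0,0,0.1,0],[0,0.5,0,0,0.14,0],[0,0.6,0,0,0.18,0],[0,0.7,0,0,0.22,0],[0,0.8,0,0,0.25,0],[0,0.86,0,0,0.258,0],[0,0.86,0,0,0.258,0],[0,0.86,0,0,0.258,0]],
])

```text
clock: 7.6
eef_pos: [0.502, -0.0634, 0.2635]
ee_rot: [0.863, 0.05, -0.502, 0.028]
ft_force: [0.8, -0.2, -1.6]
width: 0.586
```

```bash
python3 - <<'E'
from h import *
for d in(.14,.09,.063): go(P+N*d,TILT)
s=robot.observe(); print(s['ft_force'],s['width'],s['q'].round(2))
t=R.from_quat(s['ee_rot']).as_matrix()[:,0]; print(t,-N)
C=cam('wrist'); cv2.imwrite('pics/w3.png',optics.capture('wrist')); cv2.imwrite('pics/s3.png',optics.capture('scene')[120:360,180:500])
print('noz',proj(C,P+.004*N))
tc=s['eef_pos']; S=cam('scene')
for z in (-.067,.063,.035,0): print(z,proj(S,tc+t*z)-[180,120], proj(C,tc+t*z))
E
```

```text
-> [ 0.506 -0.061  0.231] [0.1508, -0.0115, 0.0611, -0.0023, 0.0028, -0.0008]
-> [ 0.531 -0.058  0.188] [0.4008, -0.0119, 0.0597, -0.0023, 0.0028, -0.0008]
-> [ 0.544 -0.056  0.165] [0.5358, -0.0121, 0.059, -0.0023, 0.0028, -0.0008]
[ 0.75315964 -0.15907055 -1.60004724] 0.5855708480807955 [-0.48 -0.05  2.05  0.42  0.75  0.72]
[ 0.4917915   0.05743724 -0.86881649] [ 0.4964309   0.05963522 -0.8660254 ]
noz [318.64068921 235.67700747]
-0.067 [68.351648   28.66493689] [322.00935886 386.57329367]
0.063 [102.53923894  90.4085119 ] [321.60339308 256.28482824]
0.035 [95.61950709 77.9241357 ] [321.64880532 270.8863219 ]
0 [86.63509087 61.70511729] [321.72571331 295.59897922]
```

View pics/w3.png

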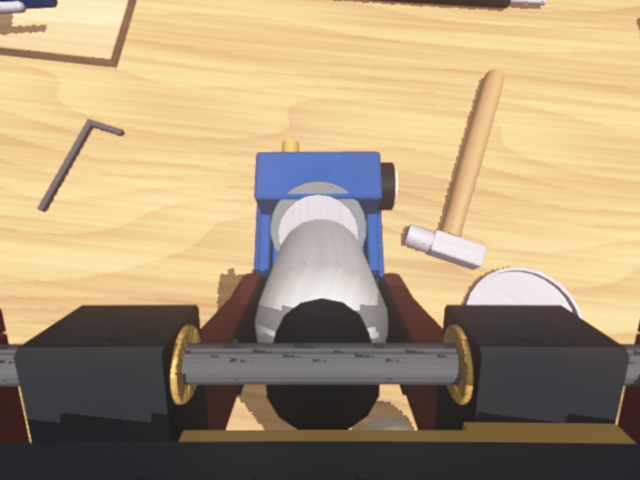

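View pics/s3.png

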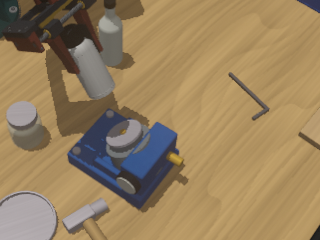

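The wrist view shows the can centred between the fingers, with its axis at column 322 as predicted. The scene crop shows the can tilted above the station with its foot at (99,94), within about 5 px of the prediction.

Emit:
step_arm([
  [[0.05,-0.012,0.02,-0.002,0.003,0],[0.1,-0.012,0.04,-0.002,0.003,0],[0.2,-0.012,0.06,-0.002,0.003,0],[0.3,-0.012,0.06,-0.002,0.003,0],[0.35,-0.012,0.06,-0.002,0.003,0],[0.4,-0.012,0.06,-0.002,0.003,0],[0.4,-0.012,0.06,-0.002,0.003,0],[0.4,-0.012,0.06,-0.002,0.003,0]],
])

```text
clock: 8.5
eef_pos: [0.5314, -0.0568, 0.1888]
ee_rot: [0.865, 0.052, -0.498, 0.031]
ft_force: [0.5, -0.0, -1.6]
width: 0.582
```

```bash
python3 - <<'E'
from m import *
for d in(.066,.056,.049): go(P+N*d,TILT)
s=robot.observe(); print(s['ft_force'],s['ft_force']@N,s['width'])
t=R.from_quat(s['ee_rot']).as_matrix()[:,0]; tc=s['eef_pos']; print(t,-N)
T,S=cam('top'),cam('scene')
a,b=optics.capture('top'),optics.capture('scene')
print('foot',proj(S,tc+t*.063),'cap',proj(S,tc-t*.067),'pad',proj(S,P))
c=cv2.resize(b[190:310,230:370],None,fx=4,fy=4,interpolation=2); cv2.imwrite('pics/s4.png',c)
E
```

```text
-> [ 0.543 -0.056  0.167] [0.122, 0.0032, 0.005, 0.0009, -0.0006, -0.0005]
-> [ 0.548 -0.056  0.158] [0.172, 0.0032, 0.005, 0.0009, -0.0006, -0.0005]
-> [ 0.551 -0.055  0.152] [0.207, 0.0031, 0.0051, 0.0009, -0.0006, -0.0005]
[ 0.4681789  -0.01957469 -1.5892895 ] -1.6076162160490852 0.5817873796490537
[ 0.49766885  0.05876357 -0.86537423] [ 0.4964309   0.05963522 -0.8660254 ]
foot [298.0280133  241.69852812] cap [266.67827797 186.10060643] pad [303.45803316 252.47271312]
```

View pics/s4.png

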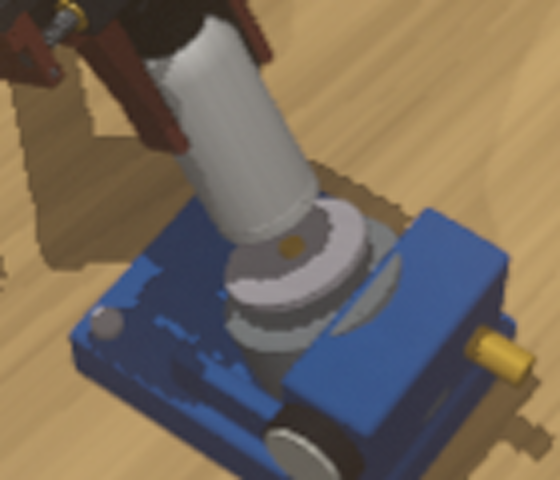

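The enlarged crop shows the can's foot centre at about (271,210), against a prediction of (272,207), so the can axis matches the tool. It sits just above the pad, lined up with the nozzle. I'll now lower it gently.

Emit:
step_arm([
  [[0.03,0.003,0.005,0,0,0],[0.06,0.003,0.005,0,0,0],[0.08,0.003,0.005,0,0,0],[0.1,0.003,0.005,0,0,0],[0.115,0.003,0.005,0,0,0],[0.13,0.003,0.005,0,0,0],[0.14,0.003,0.005,0,0,0],[0.15,0.003,0.005,0,0,0],[0.15,0.003,0.005,0,0,0]],
])

```text
clock: 9.5
eef_pos: [0.5456, -0.0561, 0.1627]
ee_rot: [0.865, 0.051, -0.498, 0.031]
ft_force: [-2.0, -0.4, 1.1]
width: 0.583
```

```bash
cat > st.py <<'E'
from h import *
s=robot.observe(); e=s['eef_pos']-P; t=R.from_quat(s['ee_rot']).as_matrix()[:,0]
print('d',(e@N).round(4),'lat',(e-N*(e@N)).round(4),'FN',(s['ft_force']@N).round(2),s['ft_force'].round(1),s['width'].round(3),'ang',np.degrees(np.arccos(min(1,-t@N))).round(2),s['clock'])
for d in(.056,.052,.049,.047,.045): go(P+N*d,TILT)
E
python3 st.py
```

```text
Traceback (most recent call last):
  File "st.py", line 3, in <module>
    print('d',(e@N).round(4),'lat',(e-N*(e@N)).round(4),'FN',(s['ft_force']@N).round(2),s['ft_force'].round(1),s['width'].round(3),'ang',np.degrees(np.arccos(min(1,-t@N))).round(2),s['clock'])
                                                                                                               ^^^^^^^^^^^^^^^^
AttributeError: 'float' object has no attribute 'round'
```

```bash
sed -i "s/s\['width'\].round(3)/s['width']/" st.py; python3 st.py
```

```text
d 0.0608 lat [ 0.0002 -0.0003  0.0001] FN 1.98 [-2.  -0.4  1.1] 0.5826095999621089 ang 0.16 9.5
-> [ 0.548 -0.056  0.158] [0.0237, -0.0014, 0.0013, 0.0008, -0.0011, -0.0009]
-> [ 0.55  -0.055  0.155] [0.0437, -0.0015, 0.0013, 0.0008, -0.0011, -0.0009]
-> [ 0.551 -0.055  0.152] [0.0587, -0.0015, 0.0013, 0.0008, -0.0011, -0.0009]
-> [ 0.552 -0.055  0.151] [0.0687, -0.0015, 0.0014, 0.0008, -0.0011, -0.0009]
-> [ 0.553 -0.055  0.149] [0.0787, -0.0015, 0.0014, 0.0008, -0.0011, -0.0009]
```

Emit:
step_arm([
  [[0.01,-0.001,0.001,0,0,0],[0.02,-0.001,0.001,0,0,0],[0.03,-0.001,0.001,0,0,0],[0.04,-0.001,0.001,0,0,0],[0.04,-0.001,0.001,0,0,0],[0.04,-0.001,0.001,0,0,0]],
])

```text
clock: 10.1
eef_pos: [0.5495, -0.0556, 0.1558]
ee_rot: [0.865, 0.051, -0.498, 0.031]
ft_force: [-4.3, -1.1, 5.0]
width: 0.583
```

```bash
python3 st.py
```

```text
d 0.0528 lat [ 0.0002 -0.0002  0.0001] FN 6.5 [-4.3 -1.1  5. ] 0.582905556965799 ang 0.17 10.1
-> [ 0.548 -0.056  0.158] [-0.0162, -0.0011, 0.0009, 0.0008, -0.0012, -0.001]
-> [ 0.55  -0.055  0.155] [0.0038, -0.0012, 0.001, 0.0008, -0.0012, -0.001]
-> [ 0.551 -0.055  0.152] [0.0188, -0.0012, 0.001, 0.0008, -0.0012, -0.001]
-> [ 0.552 -0.055  0.151] [0.0288, -0.0012, 0.0011, 0.0008, -0.0012, -0.001]
-> [ 0.553 -0.055  0.149] [0.0388, -0.0012, 0.0011, 0.0008, -0.0012, -0.001]
```

Emit:
step_arm([
  [[0.008,0,0,0,0,0],[0.016,0,0,0,0,0],[0.022,0,0,0,0,0],[0.026,0,0,0,0,0],[0.029,0,0,0,0,0],[0.03,0,0,0,0,0],[0.03,0,0,0,0,0]],
])

```text
clock: 10.8
eef_pos: [0.5519, -0.0551, 0.152]
ee_rot: [0.865, 0.051, -0.497, 0.031]
ft_force: [-21.2, -2.5, 27.6]
width: 0.582
```

```bash
python3 st.py|head -1
```

```text
d 0.0482 lat [ 0.0003 -0.0001  0.0002] FN 34.53 [-21.2  -2.5  27.6] 0.5822100255374518 ang 0.27 10.8
```

Emit:
step_arm([
  [[0.005,0,0,0,0,0],[0.005,0,0,0,0,0],[0.005,0,0,0,0,0],[0.005,0,0,0,0,0],[0.005,0,0,0,0,0],[0.005,0,0,0,0,0],[0.005,0,0,0,0,0],[0.005,0,0,0,0,0],[0.005,0,0,0,0,0],[0.005,0,0,0,0,0],[0.005,0,0,0,0,0],[0.005,0,0,0,0,0]],
])

```text
clock: 12.0
eef_pos: [0.5518, -0.0551, 0.1521]
ee_rot: [0.866, 0.051, -0.497, 0.032]
ft_force: [-17.3, -2.3, 21.0]
width: 0.583
```

```bash
python3 - <<'E'
import runpy; runpy.run_path('st.py')
from h import *
b=optics.capture('scene'); cv2.imwrite('pics/s5.png',cv2.resize(b[190:310,230:370],None,fx=4,fy=4,interpolation=2))
E
```

```text
d 0.0483 lat [ 0.0003 -0.      0.0002] FN 26.92 [-17.3  -2.3  21. ] 0.5833050424133139 ang 0.34 12.0
-> [ 0.548 -0.056  0.158] [-0.0383, -0.0003, 0.0017, 0.0014, -0.0024, -0.0016]
-> [ 0.55  -0.055  0.155] [-0.0183, -0.0003, 0.0018, 0.0014, -0.0024, -0.0016]
-> [ 0.551 -0.055  0.152] [-0.0033, -0.0004, 0.0019, 0.0014, -0.0024, -0.0016]
-> [ 0.552 -0.055  0.151] [0.0067, -0.0004, 0.0019, 0.0014, -0.0024, -0.0016]
-> [ 0.553 -0.055  0.149] [0.0167, -0.0004, 0.002, 0.0014, -0.0024, -0.0016]
```

View pics/s5.png

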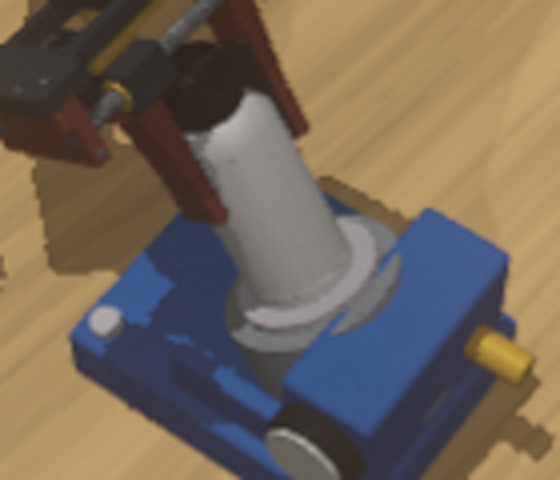

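The enlarged crop shows the can standing square on the pad, with an even visible margin around its foot. The pad is flush with the housing. The hold lasted 1.2 s at about 29 N. Now I'll retract along the pad normal.

Emit:
step_arm([
  [[-0.02,0,0,0,0,0],[-0.05,0,0,0,0,0],[-0.1,0,0,0,0,0],[-0.2,0,0,0,0,0],[-0.3,0,0,0,0,0],[-0.4,0,0,0,0,0],[-0.55,0,0,0,0,0],[-0.65,0,0,0,0,0],[-0.65,0,0,0,0,0]],
])

```text
clock: 12.95
eef_pos: [0.4868, -0.0631, 0.2667]
ee_rot: [0.867, 0.05, -0.496, 0.033]
ft_force: [-0.2, -0.2, -2.1]
width: 0.585
```

```bash
python3 - <<'E'
from h import *
s=robot.observe(); print(s['ft_force'],s['width'],s['eef_pos'])
go((.50,-.12,.28),D); go((.5285,-.283,.28),D); go((.5285,-.283,.22),D)
E
```

```text
[-0.18336887 -0.23964274 -2.07281641] 0.5853106716820949 [ 0.48682177 -0.06312412  0.26669856]
-> [ 0.5  -0.12  0.28] [-0.0397, 0.2906, -0.0599, 0.0009, -0.2658, -0.0032]
-> [ 0.528 -0.283  0.28 ] [-0.0126, 1.1168, -0.0952, 0.0009, -0.2658, -0.0032]
-> [ 0.528 -0.283  0.22 ] [0.246, 1.1148, 0.0569, 0.0009, -0.2658, -0.0032]
```

Emit:
step_arm([
  [[-0.03,0.1,-0.04,0,-0.05,0],[-0.03,0.22,-0.06,0,-0.1,0],[-0.03,0.35,-0.07,0,-0.15,0],[-0.02,0.5,-0.08,0,-0.2,0],[-0.02,0.65,-0.09,0,-0.24,-0.002],[-0.02,0.8,-0.09,0,-0.266,-0.003],[-0.02,0.92,-0.095,0,-0.266,-0.003],[-0.02,1,-0.095,0,-0.266,-0.003],[-0.02,1,-0.095,0,-0.266,-0.003]],
])

```text
clock: 13.85
eef_pos: [0.5252, -0.2613, 0.2796]
ee_rot: [-0.705, -0.042, 0.706, -0.042]
ft_force: [-0.5, 0.6, -2.1]
width: 0.585
```

```bash
python3 - <<'E'
from h import *
for z in(.12,.08,.068):go((.5285,-.283,z),D)
E
```

```text
-> [ 0.528 -0.283  0.12 ] [0.7982, 0.1096, -0.0047, 0.0, 0.0007, -0.0001]
-> [ 0.528 -0.283  0.08 ] [0.9982, 0.1096, -0.005, 0.0, 0.0007, -0.0001]
-> [ 0.528 -0.283  0.068] [1.0582, 0.1096, -0.0051, 0.0, 0.0007, -0.0001]
```

Emit:
step_arm([
  [[0,0.06,-0.004,0,0,0],[0.1,0.11,-0.004,0,0,0],[0.25,0.11,-0.004,0,0,0],[0.4,0.11,-0.004,0,0,0],[0.55,0.11,-0.004,0,0,0],[0.7,0.11,-0.004,0,0,0],[0.8,0.11,-0.004,0,0,0],[0.9,0.11,-0.004,0,0,0],[0.97,0.11,-0.004,0,0,0],[1,0.11,-0.004,0,0,0],[1,0.11,-0.004,0,0,0]],
])

```text
clock: 14.95
eef_pos: [0.528, -0.2827, 0.0792]
ee_rot: [-0.705, -0.043, 0.707, -0.042]
ft_force: [-0.9, 0.6, -0.8]
width: 0.586
```

```bash
python3 - <<'E'
from h import *
for z in(.072,.068):go((.5285,-.283,z),D)
s=robot.observe(); print(s['ft_force'],s['width'])
b=optics.capture('scene'); cv2.imwrite('pics/s6.png',cv2.resize(b[240:400,130:290],None,fx=3.5,fy=3.5,interpolation=2))
E
```

```text
-> [ 0.528 -0.283  0.072] [0.0358, 0.002, -0.0024, 0.0001, 0.0011, 0.0003]
-> [ 0.528 -0.283  0.068] [0.0558, 0.002, -0.0025, 0.0001, 0.0011, 0.0003]
[-0.88117775  0.60968641 -0.84745618] 0.5862584002513658
```

View pics/s6.png

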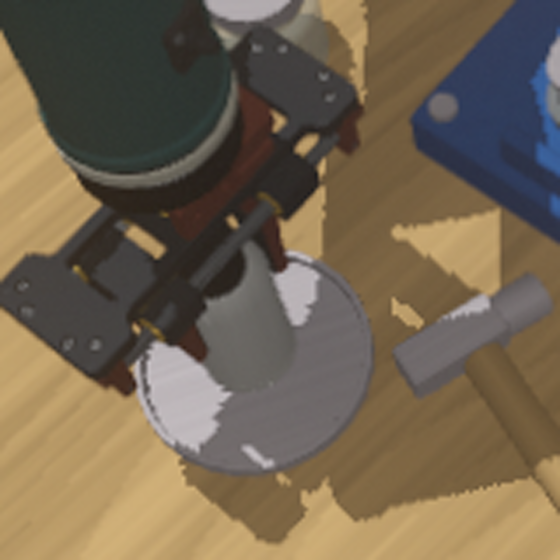

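The enlarged crop shows the can above the tray with its foot close to the middle, and the hammer head is clear. Now I'll lower it onto the floor.

Emit:
step_arm([
  [[0.015,0.002,0,0,0.001,0],[0.03,0.002,0,0,0.001,0],[0.042,0.002,0,0,0.001,0],[0.052,0.002,0,0,0.001,0],[0.055,0.002,0,0,0.001,0],[0.055,0.002,0,0,0.001,0]],
])

```text
clock: 15.6
eef_pos: [0.5285, -0.2834, 0.0688]
ee_rot: [0.706, 0.042, -0.706, 0.042]
ft_force: [-0.6, 0.0, -2.0]
width: 0.584
```

Emit:
step_arm([
  [[0.005,0,0,0,0,0],[0.009,0,0,0,0,0],[0.013,0,0,0,0,0],[0.013,0,0,0,0,0]],
])

```text
clock: 16.0
eef_pos: [0.5287, -0.2834, 0.0669]
ee_rot: [0.706, 0.042, -0.705, 0.042]
ft_force: [-1.6, 1.7, 4.4]
width: 0.583
```

Emit:
step_arm([
  [[0,0,0,0,0,0],[0,0,0,0,0,0],[0,0,0,0,0,0],[0,0,0,0,0,0],[0,0,0,0,0,0],[0,0,0,0,0,0],[0,0,0,0,0,0],[0,0,0,0,0,0]],
], jaw=1)

```text
clock: 16.8
eef_pos: [0.5287, -0.2834, 0.0669]
ee_rot: [0.706, 0.042, -0.705, 0.042]
ft_force: [-0.5, -0.1, -0.2]
width: 1.003
```

Emit:
step_arm([
  [[-0.05,0,0,0,0,0],[-0.15,0,0,0,0,0],[-0.3,0,0,0,0,0],[-0.5,0,0,0,0,0],[-0.7,0,0,0,0,0],[-0.9,0,0,0,0,0],[-1,0,0,0,0,0],[-1,0,0,0,0,0]],
])

```text
clock: 17.6
eef_pos: [0.5303, -0.2847, 0.2715]
ee_rot: [0.708, 0.04, -0.703, 0.044]
ft_force: [0.5, 0.2, -0.4]
width: 0.998
```

Emit:
step_arm([
  [[-0.1,0,0.2,0,0,0],[-0.2,0,0.4,0,0,0],[-0.2,0,0.6,0,0,0],[-0.2,0,0.6,0,0,0],[-0.2,0,0.6,0,0,0]],
])

```text
clock: 18.1
eef_pos: [0.4101, -0.2985, 0.3099]
ee_rot: [0.708, 0.04, -0.703, 0.043]
ft_force: [0.1, 0.0, 0.4]
width: 0.994
```

```bash
python3 - <<'E'
from h import *
s=robot.observe(); print(s['ft_force'],s['width'],s['eef_pos'],s['clock'])
cv2.imwrite('pics/s7.png',optics.capture('scene')); cv2.imwrite('pics/t7.png',optics.capture('top'))
S=cam('scene');print(proj(S,(.5285,-.283,.134)),proj(S,(.5285,-.283,.004)))
E
```

```text
[0.06075259 0.02883465 0.36470495] 0.9944849553802935 [ 0.4100876  -0.2984789   0.30992637] 18.1
[190.10439723 313.01023195] [203.19839094 342.82780124]
```

View pics/s7.png

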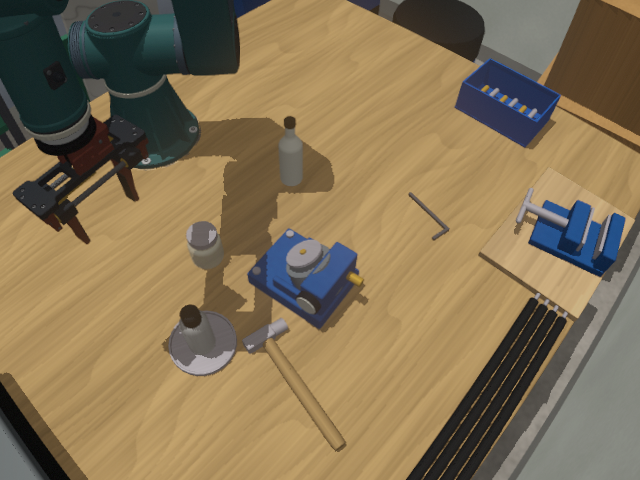

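The can stands upright in the tray, with its cap at about (190,314) against a prediction of (190,313) and its foot at about (200,345). The pad is back up, and the bottle, jar, hammer and hex key are at the same pixels as at the start.

```bash
python3 -c "
from cell import robot
print(robot.close_job())"
```

```text
the job is handed in; nothing more can be done
None
```

I recharged the can and left it standing in the tray, and the job is handed in at about 18 s of the 64 s allowed. The hand-in reports no verdict, so these are only my own checks.

- **Grip:** I held the wall about 82 mm above the foot at 45 N. The gripper opening stayed near 51 mm from pick-up until the release.
- **Press:** I lowered the can along the pad normal until the pad reached its stop. The readings peaked at about 36 N between can and pad, against the 80 N limit. I then held it there for 1.2 s at about 29 N.
- **Alignment on the pad:** the tool was within 0.4° of the pad normal and less than 1 mm off my measured pad middle. A picture taken then showed the pad flush with the housing and the can square on it.
- **Placing:** I released the can only once the force showed it resting on the tray floor. In the last picture it stands upright near the middle, with its cap within about 1 px of where I predicted.
- **Everything else:** the pad is back up and the oil bottle, jar, hammer and hex key look unmoved. The gripper is clear of everything.

**Disagreements:**
- The two cameras put the tray middle about 6 mm apart, so I used the average. The tolerance is 37 mm.
- The can met the pad about 2 mm later than calculated.
- The first estimate of the can's position was about 5 mm off, and I corrected it from a closer wrist picture.

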